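Pack the tasting case by capsule colour

TASK

Pack the tasting case: stand the small bottles with the red, yellow, blue and white capsules upright, each in the compartment whose floor pad has the colour of its capsule. Set them down without dropping them or tipping any bottle over, and let go. The black-capped bottle and the opened one with the bare cork do not belong: leave them standing where they are.

Things in the scene. Friction and masses are not known exactly. Their poses are not given: they have to be found in the camera images.
- bottle_red: Small green-glass wine bottle standing upright, 44 mm across and 150 mm tall: full width up to 78 mm, shoulder narrowing to a straight neck 26 mm across from 100 mm to the top; about 0.2 kg. The foil capsule that covers the neck and top is red, and so is the label. Origin: centre of the underside, z up along the bottle; it is round, so its yaw means nothing.
- bottle_yellow: Small green-glass wine bottle standing upright, 44 mm across and 150 mm tall: full width up to 78 mm, shoulder narrowing to a straight neck 26 mm across from 100 mm to the top; about 0.2 kg. The foil capsule that covers the neck and top is yellow, and so is the label. Origin: centre of the underside, z up along the bottle; it is round, so its yaw means nothing.
- bottle_blue: Small green-glass wine bottle standing upright, 44 mm across and 150 mm tall: full width up to 78 mm, shoulder narrowing to a straight neck 26 mm across from 100 mm to the top; about 0.2 kg. The foil capsule that covers the neck and top is blue, and so is the label. Origin: centre of the underside, z up along the bottle; it is round, so its yaw means nothing.
- bottle_white: Small green-glass wine bottle standing upright, 44 mm across and 150 mm tall: full width up to 78 mm, shoulder narrowing to a straight neck 26 mm across from 100 mm to the top; about 0.2 kg. The foil capsule that covers the neck and top is white, and so is the label. Origin: centre of the underside, z up along the bottle; it is round, so its yaw means nothing.
- bottle_black: Small green-glass wine bottle standing upright, 44 mm across and 150 mm tall: full width up to 78 mm, shoulder narrowing to a straight neck 26 mm across from 100 mm to the top; about 0.2 kg. Look-alike with a black capsule and a blue label; it does not belong in the case. Origin: centre of the underside, z up along the bottle; it is round, so its yaw means nothing.
- bottle_opened: Small green-glass wine bottle standing upright, 44 mm across and 150 mm tall: full width up to 78 mm, shoulder narrowing to a straight neck 26 mm across from 100 mm to the top; about 0.2 kg. Look-alike, opened: red label, no capsule, bare green neck, top 10 mm a brown cork 20 mm across; does not belong in the case. Origin: centre of the underside, z up along the bottle; it is round, so its yaw means nothing.
- pad_red: Flat red pad, 60 x 60 x 3 mm, mid-floor in one compartment of the fixed pale wooden case. Origin: centre of its underside, 8 mm above the table (a bottle standing on it has its underside at 11 mm); x, y along the case's walls. Case: 152 x 152 x 40 mm high, open-topped; walls and crossed dividers 8 mm thick, 40 mm high; four compartments 64 x 64 mm inside, 2 by 2, centres 72 mm apart.
- pad_yellow: Flat yellow pad, 60 x 60 x 3 mm, mid-floor in one compartment of the fixed pale wooden case. Origin: centre of its underside, 8 mm above the table (a bottle standing on it has its underside at 11 mm); x, y along the case's walls. Case: 152 x 152 x 40 mm high, open-topped; walls and crossed dividers 8 mm thick, 40 mm high; four compartments 64 x 64 mm inside, 2 by 2, centres 72 mm apart.
- pad_blue: Flat blue pad, 60 x 60 x 3 mm, mid-floor in one compartment of the fixed pale wooden case. Origin: centre of its underside, 8 mm above the table (a bottle standing on it has its underside at 11 mm); x, y along the case's walls. Case: 152 x 152 x 40 mm high, open-topped; walls and crossed dividers 8 mm thick, 40 mm high; four compartments 64 x 64 mm inside, 2 by 2, centres 72 mm apart.
- pad_white: Flat white pad, 60 x 60 x 3 mm, mid-floor in one compartment of the fixed pale wooden case. Origin: centre of its underside, 8 mm above the table (a bottle standing on it has its underside at 11 mm); x, y along the case's walls. Case: 152 x 152 x 40 mm high, open-topped; walls and crossed dividers 8 mm thick, 40 mm high; four compartments 64 x 64 mm inside, 2 by 2, centres 72 mm apart.

How it is judged:
By the outcome, as a careful person would: the job done as asked, in the order asked, and still so for the second after the job is handed in, with the robot touching nothing.
It also fails if it takes over 120 s, if anything falls off the work surface, if the arm or the gripper's body presses on something with over 40 N, if the wrist force passes 120 N, or if a joint passes its speed limit or range.

ROBOT

A 6-joint arm with a two-finger parallel gripper is mounted at the origin on the work surface. World frame = base frame: x ahead of the robot, y to its left, z up, the work surface at z = 0. Lengths are in m, angles in rad, forces in N, time in s.
With the tool pointing down it reaches from about 0.2 to 0.875 m from the base axis. Payload 3.4 kg.
Tool frame: the origin (TCP) lies between the finger pads; the fingertips stand 25 mm ahead of it and the grasp point (between the pads) lies 6 mm ahead of it (r.nose_length is the z of the fingertips in the tool frame, in m); z points along the fingers, y is the line along which they close (so a half turn about z gives the same grasp; the last joint's range is limited). The gripper opens to 94 mm and grips with 3 to 60 N. Pads are 16 mm wide; open, the fingers measure 119 mm over their backs; the gripper's body (75 mm by 177 mm) begins 78 mm behind the grasp point.
Start: joints at [1.18, 0.276, 1.505, -0, 1.361, -0.121], TCP at [0.153, 0.554, 0.23] pointing down, gripper open.
Joint ranges: [-2.89, 2.89], [-0.75, 2.08], [0.22, 2.7], [-1.18, 4.32], [0.11, 2.71], [-2.7, 2.7]. Speed limits (rad/s): [2.57, 2.57, 3.14, 3.14, 3.14, 3.14].

INTERFACE

Orientations are given as a unit quaternion [w, x, y, z].
In Python, from plant import r, gripper_to, inverse_kinematics, vision, models, telemetry gives the robot as it stands. Calls block until the motion is done:
- r.move_to(position, orientation): joint-space move of the TCP to a pose.
- r.move_l(position, rot=None, vel=0.15, guard=None): straight line of the TCP; rot=None keeps the orientation; vel is the mean speed in m/s. With guard (N) it stops when the force on the tool has changed by that much, and returns True; else False.
- r.movej(angles): joint-space move.
- gripper_to(opening, f_grip=None): finger opening in m; f_grip is the grip in N (None keeps the last); returns when the fingers have stopped.
- r.hold(seconds).
- inverse_kinematics(position, orientation): joint angles nearest the present ones, or None.
- vision.snapshot(name): name is "side" or "top"; returns the picture (384x512x3 uint8, red, green, blue); there is no depth.
- vision.get_calibration(name): a dict with "fx", "fy", "cx", "cy" (pixels), "position" and "orientation" of the camera in the world. Camera axes: x right, y down, z forward; pixel columns grow to the right and rows downward; lengths in m; the calibration is good to about 2 mm. A picture is of the moment at which its call begins. get_calibration takes no time and is no camera call.
A pose or a line that the arm cannot do raises r.PlanningError and nothing moves.
- r.sign_off(): hands the job in; it is judged then, once.
Trained networks look in the newest picture that a camera, given by its name, has taken for a name from the list of things; names that differ only in an ending like _2 or _b are one class to them, and where a whole thing is asked for, a point or a joint stands for the part that bears it (a point fixed in the world has none). Each returns a list of dicts, best first, with "score" (0 to 1); they miss things now and then, are a little off and sometimes report something else, mostly with a low value. They report only what shows in the picture. A call takes as long as a camera call.
- models.boxes_of(thing, camera): "at" ([x, y, z] in m, in world coordinates, good to about 4 mm: the middle of the surface that is visible of it).
- models.regions_of(thing, camera): "pixels" (384x512 bool, what is visible of it).
- models.mark_of(thing, camera): "at" ([x, y, z] in m, in world coordinates, good to about 4 mm: a listed point, or the origin of a listed thing).
Readings, each from a call of its own:
- telemetry.current_t(): time.
- telemetry.current_joints(): joint angles.
- telemetry.current_dq(): joint speeds.
- telemetry.current_joint_efforts(): joint torques, N m.
- telemetry.current_ee_pos(): TCP position.
- telemetry.current_tool_rot(): TCP orientation.
- telemetry.current_wrist_force(): force on the tool from outside, world axes, zero at the start.
- telemetry.current_torque(): the same for the moment, N m.
- telemetry.current_opening(): finger opening in m.
- telemetry.current_finger_force(): force on a finger pad.
Only numpy, scipy, OpenCV 4.12 (cv2) and the standard library are available. Lean on these libraries where they do the work, as an engineer would, in place of code of your own. Each camera call takes 0.05 s, during which the arm holds its last target. There are 200 camera calls.

## Working session

There is one attempt and no reset: what is moved stays moved. The work goes in short steps, each a Python script; the robot and the scene stay as the last script left them, time stands still between calls to the robot, and variables do not carry over. Pictures are saved under pics/ and viewed, at most 14 in all, crops included, and the job is handed in when it is done.

```bash
mkdir -p pics
python3 - <<'E'
from plant import r, vision, models, telemetry
import cv2, numpy as np
for c in ("side","top"):
    im=vision.snapshot(c); cv2.imwrite(f"pics/{c}0.png",im[:,:,::-1])
    k=vision.get_calibration(c); print(c,{a:np.round(b,3) for a,b in k.items()})
    for n in ["bottle_red","bottle_yellow","bottle_blue","bottle_white","bottle_black","bottle_opened","pad_red","pad_yellow","pad_blue","pad_white"]:
        print(n,[(np.round(d["at"],3).tolist(),round(d["score"],2)) for d in models.mark_of(n,c)[:3]])
print(telemetry.current_t(), telemetry.current_tool_rot(), r.nose_length)
E
```

```text
side {'fx': np.float64(425.942), 'fy': np.float64(425.942), 'cx': np.float64(249.161), 'cy': np.float64(190.961), 'position': array([ 0.289, -0.89 ,  0.687]), 'orientation': array([-0.456,  0.879, -0.124,  0.067])}
bottle_red [([0.451, -0.062, 0.002], 0.96), ([0.455, -0.193, -0.003], 0.51)]
bottle_yellow [([0.612, -0.19, 0.002], 0.84)]
bottle_blue [([0.594, -0.062, -0.002], 0.67)]
bottle_white [([0.458, -0.194, -0.003], 0.83)]
bottle_black [([0.442, -0.336, -0.003], 0.78)]
bottle_opened [([0.606, -0.339, -0.0], 0.87)]
pad_red [([0.542, 0.274, 0.009], 0.51)]
pad_yellow [([0.49, 0.178, 0.008], 0.36)]
pad_blue [([0.47, 0.246, 0.008], 0.62)]
pad_white [([0.562, 0.198, 0.01], 0.46), ([0.609, -0.189, -0.001], 0.2)]
top {'fx': np.float64(425.603), 'fy': np.float64(425.603), 'cx': np.float64(254.831), 'cy': np.float64(194.064), 'position': array([ 0.428, -0.028,  0.969]), 'orientation': array([ 0.043, -0.696,  0.715, -0.047])}
bottle_red [([0.461, -0.065, -0.004], 0.77)]
bottle_yellow [([0.607, -0.19, -0.001], 0.71)]
bottle_blue [([0.598, -0.065, -0.0], 0.67), ([0.61, -0.188, -0.0], 0.62), ([0.468, 0.246, 0.004], 0.58)]
bottle_white [([0.455, -0.189, -0.001], 0.74)]
bottle_black [([0.445, -0.34, 0.002], 0.69)]
bottle_opened [([0.609, -0.333, -0.001], 0.67)]
pad_red [([0.541, 0.269, 0.004], 0.98)]
pad_yellow [([0.496, 0.178, 0.01], 0.98)]
pad_blue [([0.465, 0.246, 0.005], 0.92)]
pad_white [([0.56, 0.201, 0.01], 0.74)]
1.1 [-6.26316262e-06  1.34485839e-01  9.90915515e-01  2.73594450e-05] 0.025
```

View pics/side0.png

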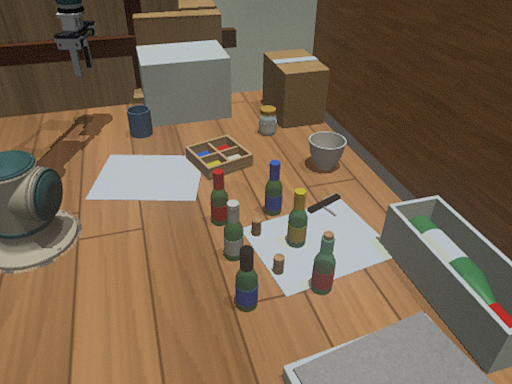

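View pics/top0.png

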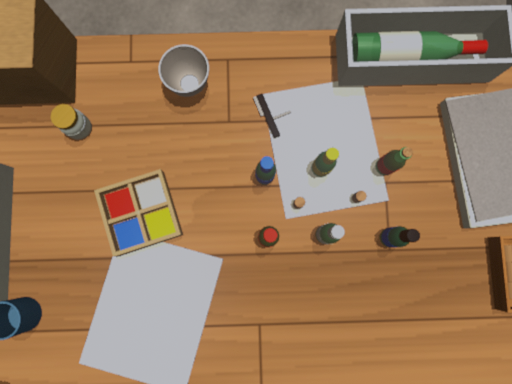

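The networks' positions agree with both pictures. In the top picture the bottles are red (269,237), yellow (327,160), blue (265,170) and white (332,233). The case is at (138,212), with a yaw of about 18°. I'll start with red.

```bash
cat > h.py <<'E'
from plant import r, gripper_to, inverse_kinematics, vision, models, telemetry
import cv2, numpy as np
Q=[0,0,1,0]; ZG=0.132; UP=0.33      # TCP heights: grasp point at 126 mm of the bottle
B=dict(red=(.457,-.0635),yellow=(.6095,-.19),blue=(.596,-.0635),white=(.4565,-.1915))
C=np.array([.516,.2235]); u=np.array([np.cos(.317),np.sin(.317)])*.036; v=np.array([u[1],-u[0]])
P=dict(red=C+u-v,white=C+u+v,blue=C-u-v,yellow=C-u+v)
def pack(c):
    b,p=B[c],P[c]
    gripper_to(.06)
    r.move_to([*b,UP-.06],Q)
    r.move_l([*b,ZG],vel=.12)
    gripper_to(0.0,25); o=telemetry.current_opening()
    r.move_l([*b,UP],vel=.15)
    r.move_to([*p,UP],Q); r.hold(.3)
    r.move_l([*p,ZG+.025],vel=.12); r.hold(.2)
    hit=r.move_l([*p,ZG+.009],vel=.015,guard=4)
    z=telemetry.current_ee_pos()[2]; o2=telemetry.current_opening()
    r.hold(.2); gripper_to(.05); r.hold(.2)
    r.move_l([*p,UP-.06],vel=.12)
    print(c,np.round(p,3),"grip",round(o,4),round(o2,4),"hit",hit,"z-exp",round(z-ZG-.011,4),"t",telemetry.current_t())
def look(cam,name):
    cv2.imwrite(f"pics/{name}.png",vision.snapshot(cam)[:,:,::-1])
E
python3 - <<'E'
from h import *
for c in B:
    for xy in (B[c],P[c]):
        for z in (ZG,UP):
            print(c,z,np.round(inverse_kinematics([*xy,z],Q),2))
pack("red"); look("side","s1")
E
```

```text
red 0.132 [-0.29  0.19  1.89 -0.    1.06 -1.86]
red 0.33 [-0.29  0.06  1.54 -0.    1.55 -1.86]
red 0.132 [ 0.35  0.38  1.6  -0.    1.16 -1.22]
red 0.33 [ 0.35  0.28  1.25 -0.    1.6  -1.22]
yellow 0.132 [-0.41  0.43  1.51 -0.    1.2  -1.98]
yellow 0.33 [-0.41  0.34  1.17 -0.    1.63 -1.98]
yellow 0.132 [ 0.21  0.28  1.77 -0.    1.1  -1.36]
yellow 0.33 [ 0.21  0.16  1.42 -0.    1.56 -1.36]
blue 0.132 [-0.22  0.38  1.6  -0.    1.16 -1.79]
blue 0.33 [-0.22  0.28  1.26 -0.    1.6  -1.79]
blue 0.132 [ 0.35  0.29  1.75 -0.    1.1  -1.22]
blue 0.33 [ 0.35  0.17  1.41 -0.    1.57 -1.22]
white 0.132 [-0.54  0.24  1.83 -0.    1.08 -2.11]
white 0.33 [-0.54  0.11  1.48 -0.    1.55 -2.11]
white 0.132 [ 0.23  0.38  1.61 -0.    1.16 -1.34]
white 0.33 [ 0.23  0.27  1.27 -0.    1.6  -1.34]
red [0.539 0.269] grip 0.0256 0.0259 hit True z-exp 0.0 t 14.0833
```

View pics/s1.png

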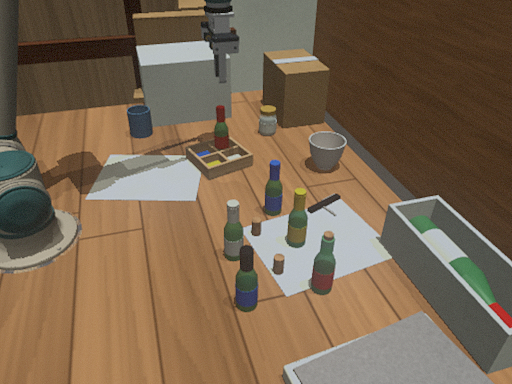

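The red bottle stands upright on the red pad, at (221,130). Nothing else has moved, so I'll do the other three.

Run:
```python
from h import *
for c in ("yellow","blue","white"):
    pack(c)
    if telemetry.current_opening()<.045: break
p=telemetry.current_ee_pos(); r.move_to([.35,-.0,.33],Q)
look("side","s2"); look("top","t2")
a,b=cv2.imread("pics/s2.png"),cv2.imread("pics/t2.png")
cv2.imwrite("pics/both.png",np.hstack([cv2.resize(a[90:320,150:350],(400,460)),cv2.resize(b[120:290,60:234],(400,391),) if 0 else cv2.resize(b[120:290,60:234],(400,460))]))
for c in ("red","yellow","blue","white","black","opened"):
    print(c,[(np.round(d["at"],3).tolist(),round(d["score"],2)) for d in models.mark_of("bottle_"+c,"side")[:1]],np.round(P.get(c,0),3))
```

```text
yellow [0.493 0.178] grip 0.0254 0.0255 hit True z-exp -0.0001 t 26.2167
blue [0.471 0.246] grip 0.0253 0.0256 hit True z-exp 0.0001 t 37.45
white [0.561 0.201] grip 0.0256 0.0259 hit True z-exp 0.0001 t 49.5
red [([0.532, 0.269, 0.014], 0.75)] [0.539 0.269]
yellow [([0.493, 0.179, 0.011], 0.93)] [0.493 0.178]
blue [([0.47, 0.245, 0.014], 0.67)] [0.471 0.246]
white [([0.558, 0.197, 0.011], 0.62)] [0.561 0.201]
black [([0.444, -0.335, -0.005], 0.75)] 0
opened [([0.606, -0.34, -0.002], 0.76)] 0
```

View pics/both.png

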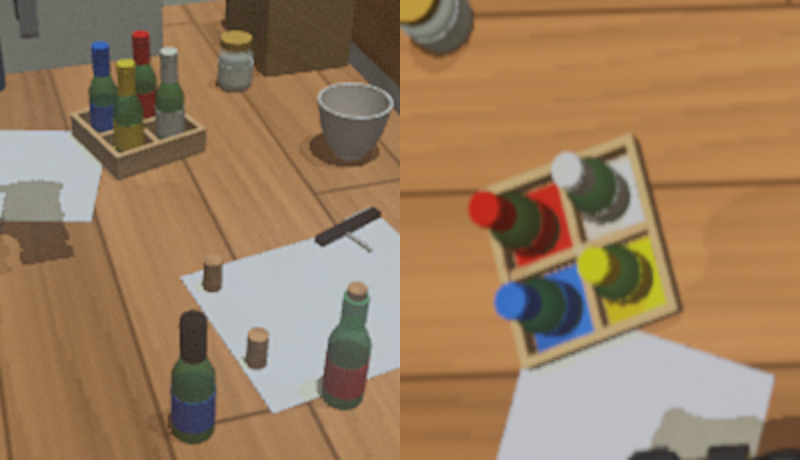

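All four bottles stand upright on the pads of their own colours: in the top crop, red (515,230), white (600,190), blue (545,305) and yellow (620,270). The black-capped and opened bottles are where they started.

```bash
python3 -c "
from h import *
print(r.sign_off())"
```

```text
the job is handed in; nothing more can be done
None
```

The red, yellow, blue and white bottles stand upright in their matching compartments, the black-capped and opened bottles were left where they stood, and the job is handed in, with the packing done at about 50 s of the 120 s allowed.

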